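# Clamp an offcut in the cam jig

## Task

Clamp the loose wooden offcut in the jig: with a fingertip push it along the fence until its end is against the end stop, then push the red cam lever round anticlockwise as far as it will go, so that the cam holds the offcut tight against the fence, and leave it clamped. Only push: the offcut must stay flat on the board and never be lifted, and the lever must stay open until the offcut is at the stop. Leave the things lying about where they are.

Things in the scene. Friction and masses are not known exactly. Their poses are not given: they have to be found in the camera images.
- jig: the clamping jig: a grey board 160 x 270 x 18 mm, fixed to the table, with a fence, an end stop and a cam lever. Origin: on the lever's pivot axis at table height. x points from the pivot to the fence, y along the fence to the end stop, z up. The board spans x -50 to 110, y -162 to 108 mm. It does not move.
- fence (a point): middle of the face of the fence, a wooden strip 24 mm thick along the jig's y, from jig y -141 to 94 mm; this point is at jig (69, 0, 48) mm, on its top edge, 48 mm above the table; axes as the jig's.
- end_stop (a point): middle of the face of the end stop, a wooden block across the fence's left end; this point is at jig (39, 65, 48) mm, on its top edge; the block spans jig x 9 to 69 and y 65 to 89 mm; axes as the jig's.
- seat (a point): the point in the jig (50, 0, 37 mm from its origin) where the offcut's centre lies when it touches both the fence and the end stop; axes as the jig's.
- offcut_centre (a point): centre of the loose wooden offcut, 38 x 130 x 38 mm, that lies on the jig's board beside the fence, its long side (own y) along the fence, its top 56 mm above the table. It starts 25 to 45 mm short of the end stop and a few mm off the fence, with its free end towards the jig's -y.
- cam_centre (a point): the plywood cam: a round disc of radius 24 mm, 23 to 49 mm above the table, fixed under the lever and centred 7 mm off the pivot. This point: its centre, 36 mm above the table. It clamps the offcut against the fence as the lever is turned.
- lever (a joint): turn of the cam lever in rad, growing anticlockwise from above. At 0 (open) it points 120 degrees anticlockwise from the jig's x; it starts at 0 to 0.35. The cam meets a seated offcut at about 1.8 and squeezes harder up to the lever's own stop at 2.1; tight from about 1.95. Stiff: 3 N near its end turns it free, up to 12 N to clamp; it stays where it is left.
- lever_end (a point): centre of the round black end (26 mm across) of the red lever, 120 mm from the pivot. The lever is a level bar 20 mm wide whose underside is 50 mm and top 68 mm above the table, so a fingertip may reach below it beside the bar.
- lever_push (a point): a point on the lever's centre line at half its thickness, 100 mm from the pivot, 59 mm above the table: a good place to push against the side of the bar.
- pencil: a red flat carpenter's pencil, 14 x 171 x 8 mm, lying loose to the right; origin at the middle of its underside
- tape_measure: a yellow and black tape measure, 68 x 102 x 36 mm, standing loose to the left; origin at the middle of its underside
- driver_red: a screwdriver with a red handle, 31 x 219 x 30 mm, lying loose to the right; origin at the middle of its underside
- mug: a cream mug, 87 x 117 mm and 91 mm tall, standing loose behind the jig; origin at the middle of its underside
- hammer: a claw hammer with a wooden handle, 125 x 338 x 29 mm, lying loose to the left; origin at the middle of its underside
- bit_tin: a closed red drill tin, 67 x 122 x 28 mm, lying loose at the back right; origin at the middle of its underside
Not all that is in view belongs to the job. What is shaped like the part that bears offcut_centre but green is not meant.

How it is judged:
By the outcome, as a careful person would: the job done as asked, in the order asked, and still so for the second after the job is handed in, with the robot touching nothing.
It also fails if it takes over 54 s, if anything falls off the work surface, if the arm or the gripper's body presses on something with over 40 N, if the wrist force passes 120 N, or if a joint passes its speed limit or range.

## Robot

A 7-joint arm with a two-finger parallel gripper is mounted at the origin on a cart in front of the work surface, level with it; the furniture and walls round the work are solid. World frame = base frame: x ahead of the robot, y to its left, z up, the work surface at z = 0. Lengths are in m, angles in rad, forces in N, time in s.
With the tool pointing down it reaches from about 0.35 to 0.775 m from the base axis. Payload 3.1 kg.
Tool frame: the origin (TCP) lies midway between the tips of the shut fingers; the grasp point (between the pads) lies grip_depth behind it (grip_depth is the distance from the TCP to the grasp point, in m); z points along the fingers, y is the line along which they close (so a half turn about z gives the same grasp; the last joint's range is limited). The gripper opens to 85 mm and grips with 20 to 120 N. Pads are 22 mm wide; open, the fingers measure 114 mm over their backs; the gripper's body (76 mm by 85 mm) begins 54 mm behind the grasp point. The pads swing forward as they close: fully open they stand 13 mm farther back than shut.
Start: joints at [-0.042, 0.311, 0.014, 1.512, -0.004, 1.319, -0.027], TCP at [0.55, 0, 0.231] pointing down, gripper open.
Joint ranges: [-2.7, 2.7], [-0.3, 1.91], [-1.27, 1.3], [0.12, 2.57], [-1.44, 4.58], [0.2, 2.03], [-3.05, 3.05]. Speed limits (rad/s): [2.79, 2.79, 3.14, 3.14, 3.14, 3.14, 3.14].

## Interface

Orientations are given as a unit quaternion [w, x, y, z].
In Python, from rig import * gives the robot as it stands. The module is installed in compiled form; this text tells all that it offers. Calls block until the motion is done:
- move_pose(position, orientation): joint-space move of the TCP to a pose.
- movel(position, rotation=None, velocity=0.15, until_force=None): straight line of the TCP; rotation=None keeps the orientation; velocity is the mean speed in m/s. With until_force (N) it stops when the force on the tool has changed by that much, and returns True; else False.
- set_joints(angles): joint-space move.
- move_gripper(opening, newtons=None): finger opening in m; newtons is the grip in N (None keeps the last); returns when the fingers have stopped.
- pause(seconds).
- ik(position, orientation): joint angles nearest the present ones, or None.
- state(): the state.
- read_camera(name): name is "scene" or "side" or "wrist"; returns the picture (480x640x3 uint8, red, green, blue); there is no depth.
- calibration(name): a dict with "camera_matrix" (3x3 intrinsics, pixels), "cam_to_world" (4x4, takes a point from camera to world coordinates); the wrist camera has in their place "mount" (4x4, takes a point from camera to tool coordinates, whose origin is the TCP and whose axes are the flange's). Camera axes: x right, y up, looking along -z (the intrinsics and any distortion apply to the point x, -y, -z); pixel columns grow to the right and rows downward; lengths in m; the calibration is good to about 2 mm. The wrist camera is an equidistant fisheye: a pixel r from the principal point sees the ray r / f radians off the axis. A picture is of the moment at which its call begins: read the wrist's pose just before it. calibration takes no time and is no camera call.
A pose or a line that the arm cannot do raises IKError and nothing moves.
- close_job(): hands the job in; it is judged then, once.
The state is a dict: "clock": time; "joint_positions": joint angles; "joint_vel": joint speeds; "effort": joint torques, N m; "tool_pos": TCP position; "orientation": TCP orientation; "ft_force": force on the tool from outside, world axes, zero at the start; "ft_torque": the same for the moment, N m; "grip_width": finger opening in m; "grasp_force": force on a finger pad.
Only numpy, scipy, OpenCV 4.12 (cv2) and the standard library are available. Lean on these libraries where they do the work, as an engineer would, in place of code of your own. Each camera call takes 0.05 s, during which the arm holds its last target. There are 200 camera calls.

## Working session

There is one attempt and no reset: what is moved stays moved. The work goes in short steps, each a Python script; the robot and the scene stay as the last script left them, time stands still between calls to the robot, and variables do not carry over. Pictures are saved under pics/ and viewed, at most 10 in all, crops included, and the job is handed in when it is done.

```bash
mkdir -p pics
python3 - <<'E'
from rig import *
import cv2
for n in ["scene","side"]:
    cv2.imwrite(f"pics/{n}0.png",read_camera(n)[:,:,::-1])
    c=calibration(n);print(n,c)
print(calibration("wrist")); s=state();print(s["clock"],s["tool_pos"],s["orientation"],s["grip_width"])
E
```

```text
scene {'camera_matrix': array([[433.1451234 ,   0.        , 322.70823852],
       [  0.        , 433.1451234 , 242.1448691 ],
       [  0.        ,   0.        ,   1.        ]]), 'cam_to_world': array([[-0.84160077,  0.29084831, -0.45509934,  0.16724695],
       [-0.53966257, -0.41893062,  0.73024752,  0.74687724],
       [ 0.02173621,  0.86017695,  0.50953228,  0.59862754],
       [ 0.        ,  0.        ,  0.        ,  1.        ]])}
side {'camera_matrix': array([[481.22986392,   0.        , 318.8563904 ],
       [  0.        , 481.22986392, 240.1175448 ],
       [  0.        ,   0.        ,   1.        ]]), 'cam_to_world': array([[ 0.93408847,  0.16886586, -0.31458394,  0.2084932 ],
       [-0.35701587,  0.45233798, -0.81726986, -0.99267694],
       [ 0.00428929,  0.87571381,  0.48281148,  0.66143358],
       [ 0.        ,  0.        ,  0.        ,  1.        ]])}
{'camera_matrix': array([[371.64829954,   0.        , 324.40677401],
       [  0.        , 371.64829954, 241.46525044],
       [  0.        ,   0.        ,   1.        ]]), 'mount': array([[ 4.77938481e-04,  9.51779801e-01,  3.06781652e-01,
         7.84882710e-02],
       [ 9.99999440e-01, -1.65226677e-04, -1.04529980e-03,
        -3.48451752e-04],
       [-9.44206723e-04,  3.06781980e-01, -9.51779347e-01,
        -1.42501028e-01],
       [ 0.00000000e+00,  0.00000000e+00,  0.00000000e+00,
         1.00000000e+00]])}
0.1 [ 5.49344534e-01 -2.23303101e-05  2.30312454e-01] [-0.00071441  0.70708129  0.70713146 -0.00080365] 0.08547356813493476
```

View pics/scene0.png

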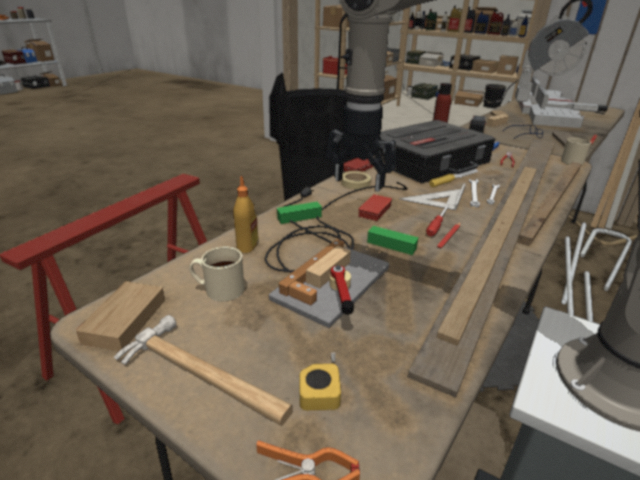

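View pics/side0.png

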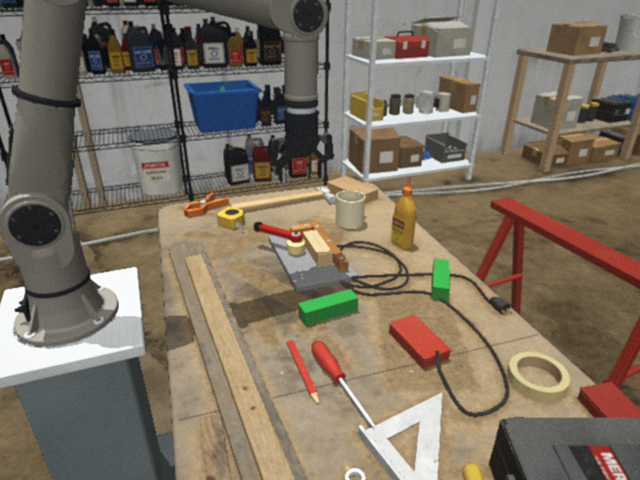

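The candidates for the offcut are the pale wood block on the grey board (scene 328,264; side 317,247), two green blocks (scene 300,212 and 392,239) and a large brown block (scene 122,312). By the description it is the pale block on the board. Next is one close crop to check it.

Run:
```python
import cv2,numpy as np
a=cv2.imread("pics/scene0.png")[235:330,260:400]
b=cv2.imread("pics/side0.png")[210:300,240:380]
a=cv2.resize(a,None,fx=5,fy=5,interpolation=cv2.INTER_CUBIC)[:,:]
b=cv2.resize(b,None,fx=5,fy=5,interpolation=cv2.INTER_CUBIC)
cv2.imwrite("pics/crop_a.png",a);cv2.imwrite("pics/crop_b.png",b)
```

```text
(no output)
```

View pics/crop_a.png

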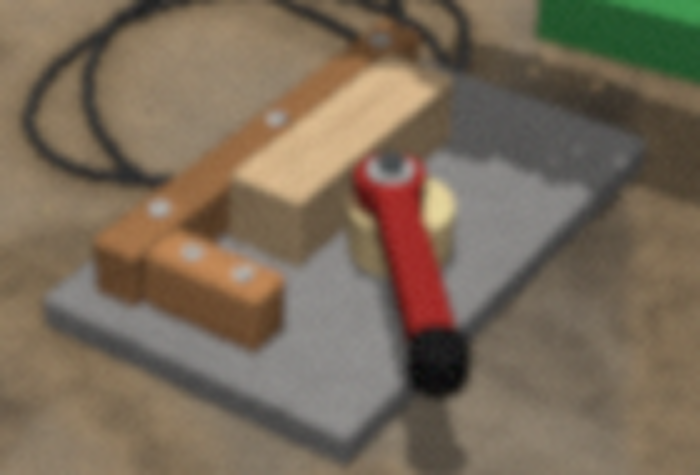

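View pics/crop_b.png

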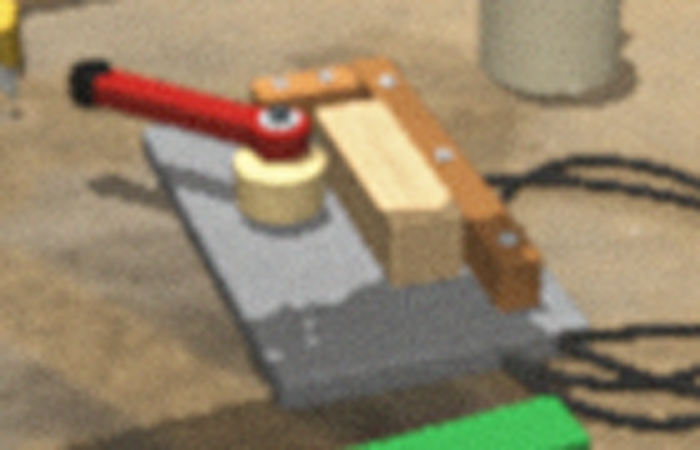

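The crops confirm it: the pale offcut lies between the fence and the cam, and the red lever's black end is at scene (347,307), side (258,227). I'll fit the poses from the corners.

```bash
cat > h.py <<'E'
import numpy as np
from rig import *
def proj(n,P):
    c=calibration(n);T=np.linalg.inv(c["cam_to_world"]);P=np.atleast_2d(P)
    q=P@T[:3,:3].T+T[:3,3];K=c["camera_matrix"]
    return np.c_[K[0,2]+K[0,0]*q[:,0]/-q[:,2],K[1,2]+K[1,1]*q[:,1]/q[:,2]]
def tf(p,P):  # pose x,y,yaw ; P in mm in local frame -> world m
    P=np.atleast_2d(P)/1000.;c,s=np.cos(p[2]),np.sin(p[2])
    return np.c_[p[0]+c*P[:,0]-s*P[:,1],p[1]+s*P[:,0]+c*P[:,1],P[:,2]]
E
python3 - <<'E'
from h import *
from scipy.optimize import least_squares
A=lambda l:np.array(l)/5.+[260,235]
B=lambda l:np.array(l)/5.+[240,210]
jig=[("scene",A([[345,437],[47,303],[643,145],[283,290],[93,252],[253,318],[390,163]]),[[-50,108,18],[110,108,18],[-50,-162,18],[9,65,48],[93,94,48],[9,89,48],[0,0,70]]),
("side",B([[145,130],[278,385],[590,325],[280,117]]),[[-50,108,18],[-50,-162,18],[110,-162,18],[0,0,70]])]
off=[("scene",A([[235,178],[303,205],[385,65],[447,88]]),[[19,65,56],[-19,65,56],[19,-65,56],[-19,-65,56]]),
("side",B([[318,115],[375,100],[460,208],[388,212]]),[[-19,65,56],[19,65,56],[19,-65,56],[-19,-65,56]])]
def fit(d):
    f=lambda p:np.concatenate([(proj(n,tf(p,P))-u).ravel() for n,u,P in d])
    r=min((least_squares(f,[.6,0,y],loss="soft_l1") for y in (-2,-.5,1,2.5)),key=lambda r:r.cost)
    print(r.x,r.cost,f(r.x).round(1).reshape(-1,2).tolist());return r.x
j=fit(jig);o=fit(off)
c,s=np.cos(j[2]),np.sin(j[2]);d=o[:2]-j[:2]
print("offcut in jig mm",1000*np.array([c*d[0]+s*d[1],-s*d[0]+c*d[1]]),np.degrees(o[2]-j[2]))
g=lambda a:tf(j,[[120*np.cos(a),120*np.sin(a),59]])
f=lambda a:np.concatenate([(proj("scene",g(a[0]))-A([[438,360]])).ravel(),(proj("side",g(a[0]))-B([[88,83]])).ravel()])
r=least_squares(f,[2.2]);print("lever",r.x-2*np.pi/3,f(r.x))
for n in([[50,0,37]],[[0,0,0]],[[69,0,48]]):print(n,tf(j,n))
np.save("j.npy",j)
E
```

```text
[ 0.55035996  0.06641398 -0.02275275] 11.432509136722665 [[0.4, 1.0], [-1.6, -0.8], [1.2, -0.9], [0.9, -2.6], [-1.1, -2.2], [0.3, -2.5], [0.0, 1.4], [-1.5, -1.1], [0.3, -0.9], [0.1, -1.1], [-0.6, -0.5]]
[ 0.59511582  0.03003306 -0.01860162] 7.509221778227649 [[-1.0, 0.2], [-0.3, 0.5], [0.2, -2.0], [1.3, -1.7], [-2.0, -1.9], [-0.1, -1.0], [0.2, 0.1], [0.3, 1.8]]
offcut in jig mm [ 45.57197241 -35.35327335] 0.23784227366023838
lever [0.20267529] [ 0.259364    1.13496395  0.27793753 -0.22038076]
[[50, 0, 37]] [[0.60034702 0.06527644 0.037     ]]
[[0, 0, 0]] [[0.55035996 0.06641398 0.        ]]
[[69, 0, 48]] [[0.6193421  0.06484418 0.048     ]]
```

```bash
cat >> h.py <<'E'
from scipy.spatial.transform import Rotation as R
import cv2
j=np.load("j.npy")
def Q(psi): # tool down, tool y at world angle psi
    q=(R.from_euler("z",psi)*R.from_quat([.70710678,.70710678,0,0])).as_quat();return [q[3],q[0],q[1],q[2]]
def W(x,y,z): return tf(j,[[x,y,z]])[0]
def rep(t=""):
    s=state();d=s["tool_pos"]-[j[0],j[1],0];c,n=np.cos(j[2]),np.sin(j[2])
    print(t,"t",round(s["clock"],1),"jig mm",np.round([1e3*(c*d[0]+n*d[1]),1e3*(-n*d[0]+c*d[1]),1e3*d[2]],1),"F",np.round(s["ft_force"],1))
E
python3 - <<'E'
from h import *
move_gripper(0.0,30)
move_pose(W(47,-133,120),Q(j[2])); rep("above")
print(movel(W(47,-133,36),velocity=.1,until_force=6)); rep("down")
print(movel(W(47,-85,36),velocity=.05,until_force=10)); rep("push1")
print(movel(W(47,-66,36),velocity=.02,until_force=10)); rep("push2")
cv2.imwrite("pics/s1.png",cv2.resize(np.hstack([read_camera("scene")[235:330,260:400,::-1],read_camera("side")[210:305,240:380,::-1]]),None,fx=2.8,fy=2.8,interpolation=cv2.INTER_CUBIC))
E
```

```text
above t 1.5 jig mm [  47.3 -131.9  120.6] F [0.7 1.  0.5]
False
down t 2.5 jig mm [  47.8 -133.    36.9] F [ 1.   0.  -0.9]
False
push1 t 3.6 jig mm [ 46.8 -85.   35.8] F [-0.4 -0.1 -0.2]
True
push2 t 4.2 jig mm [ 46.3 -78.7  35.4] F [ 0.4  0.9 -0.4]
```

View pics/s1.png

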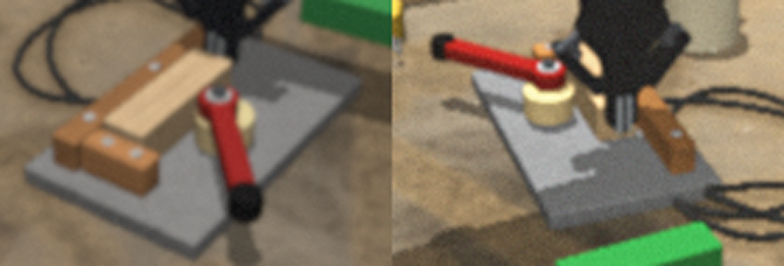

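Both views show the offcut's end at the stop (left view 150,135) and the lever still open. I'll press once more to confirm, then go to the lever.

Run:
```python
from h import *
print(movel(W(47,-68,36),velocity=.015,until_force=15)); rep("push3")
movel(W(47,-110,36),velocity=.1); movel(W(47,-110,120),velocity=.2)
def L(a,off,z=42,r=100): # a lever abs angle in jig
    return W(r*np.cos(a)+off*np.sin(a),r*np.sin(a)-off*np.cos(a),z)
a0=2*np.pi/3+.2
q=lambda a:Q(a-np.pi+j[2])
move_pose(L(a0,34,120),q(a0)); rep("over")
s=state();cv2.imwrite("pics/w1.png",read_camera("wrist")[:,:,::-1])
print(movel(L(a0,34),velocity=.12,until_force=6)); rep("down")
```

```text
False
push3 t 5.2 jig mm [ 46.  -78.6  35.6] F [ -2.2 -12.3   0.5]
over t 7.5 jig mm [-40.9  96.2 119. ] F [-0.1  0.   0.7]
False
down t 8.3 jig mm [-39.9  97.5  42.6] F [-0.   0.3 -0.1]
```

View pics/w1.png

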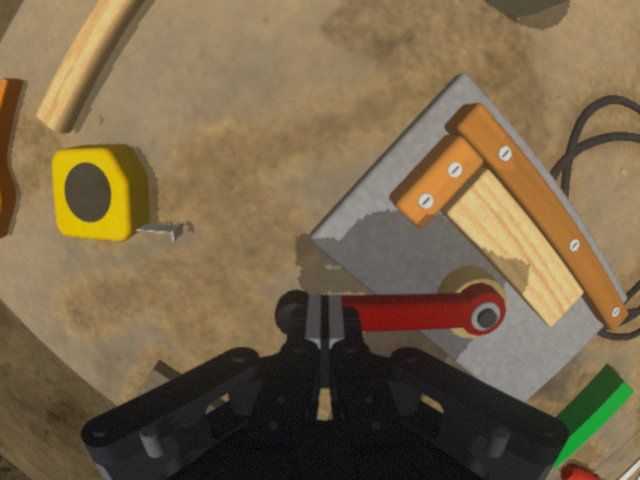

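Offcut is hard against the stop (12 N reaction). The wrist view shows its end touching the stop (465,195) and the lever bar parallel to the closed fingers, so now I'll swing the lever.

```bash
cat >> h.py <<'E'
def L(a,off,z=42,r=100):
    return W(r*np.cos(a)+off*np.sin(a),r*np.sin(a)-off*np.cos(a),z)
q=lambda a:Q(a-np.pi+j[2])
OPEN=2*np.pi/3
E
python3 - <<'E'
from h import *
for th in np.arange(.2,1.75,.14):
    movel(L(OPEN+th,23),q(OPEN+th),velocity=.08)
    s=state()["ft_force"]; 
    if np.hypot(*s[:2])>30: print("high",th);break
rep("th %.2f"%th)
for th in np.arange(1.8,2.36,.05):
    movel(L(OPEN+th,22),q(min(OPEN+th,OPEN+2.1)),velocity=.04)
    rep("th %.2f"%th)
    if np.linalg.norm(state()["ft_force"])>28: break
cv2.imwrite("pics/s2.png",cv2.resize(np.hstack([read_camera("scene")[235:330,260:400,::-1],read_camera("side")[210:305,240:380,::-1]]),None,fx=2.8,fy=2.8,interpolation=cv2.INTER_CUBIC))
E
```

```text
th 1.74 t 12.3 jig mm [-92.  -45.8  41.9] F [-1.6  0.6 -0.5]
th 1.80 t 12.6 jig mm [-89.4 -51.3  41.8] F [-3.2  2.9  2.6]
th 1.85 t 12.9 jig mm [-86.9 -55.7  41.7] F [-4.4  2.6  3.8]
th 1.90 t 13.2 jig mm [-84.7 -59.5  41.6] F [-6.1  3.3  3. ]
th 1.95 t 13.4 jig mm [-82.2 -63.2  41.5] F [-6.1  4.4  5.6]
th 2.00 t 13.7 jig mm [-79.8 -66.7  41.4] F [-8.2  4.2  7.2]
th 2.05 t 14.0 jig mm [-77.  -70.2  41.3] F [-8.7  5.9  8.4]
th 2.10 t 14.2 jig mm [-74.1 -73.6  41.2] F [-11.2   4.9   9.5]
th 2.15 t 14.5 jig mm [-70.6 -76.6  41.1] F [-12.    6.5   9. ]
th 2.20 t 14.8 jig mm [-66.6 -79.5  41. ] F [-10.5   6.3   8.1]
th 2.25 t 15.1 jig mm [-66.7 -79.6  40.9] F [-19.7  10.8  18.4]
```

View pics/s2.png

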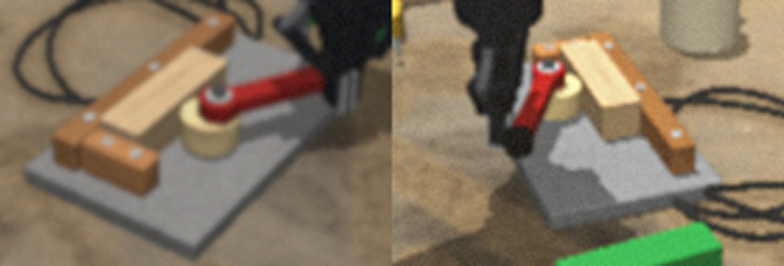

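The lever met its hard stop: the tip stood still while the force jumped, at an angle of about 2.1. I'll back off, retract and check.

Run:
```python
from h import *
e=OPEN+2.1
movel(L(e,50),velocity=.08); movel(L(e,50,z=200),velocity=.2); rep("up")
move_pose(W(-60,-20,260),Q(j[2])); pause(.5); rep()
cv2.imwrite("pics/w2.png",read_camera("wrist")[:,:,::-1])
```

```text
up t 16.8 jig mm [-93.8 -62.4 198.8] F [-0.7  0.2 -1. ]
 t 18.4 jig mm [-60. -20. 260.] F [ 0.3 -0.6 -0.8]
```

View pics/w2.png

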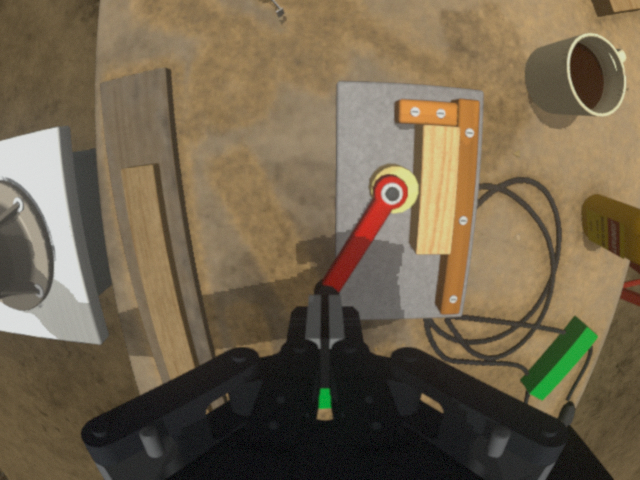

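The wrist view shows the offcut against the stop (440,125) and the fence (460,190), the cam touching it (415,190), and the lever at about 240°, untouched.

```bash
python3 -c "
from rig import *
print(close_job())"
```

```text
the job is handed in; nothing more can be done
None
```

The offcut is clamped against the fence and the end stop, with the lever turned to its own stop at about 2.1 rad; the job was handed in at about 18 s with the arm clear, and the result of the judging was not shown.

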